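Set out the density bench

ROBOT

A 6-joint arm with a two-finger parallel gripper is mounted at the origin on the work surface. World frame = base frame: x ahead of the robot, y to its left, z up, the work surface at z = 0. Lengths are in m, angles in rad, forces in N, time in s.
With the tool pointing down it reaches from about 0.275 to 0.825 m from the base axis. Payload 4.9 kg.
Tool frame: the origin (TCP) lies midway between the tips of the shut fingers; the grasp point (between the pads) lies 19 mm behind it; z points along the fingers, y is the line along which they close (so a half turn about z gives the same grasp; the last joint's range is limited). The gripper opens to 85 mm and grips with 20 to 120 N. Pads are 22 mm wide; open, the fingers measure 114 mm over their backs; the gripper's body (76 mm by 85 mm) begins 54 mm behind the grasp point. The pads swing forward as they close: fully open they stand 13 mm farther back than shut.
Start: joints at [1.029, 0.326, -0.193, 1.052, 0, 1.437], TCP at [0.218, 0.505, 0.231] pointing down, gripper open.
Joint ranges: [-2.65, 2.65], [-0.97, 1.79], [-1.3, 1.35], [-1.93, 2.1], [-1.47, 1.37], [-3.14, 3.14]. Speed limits (rad/s): [2.57, 2.57, 3.14, 3.14, 3.14, 3.14].

INTERFACE

Orientations are given as a unit quaternion [x, y, z, w].
In Python, from station import bot, cams gives the robot as it stands.
- The arm moves only by the tool send_rows, never from a script. Its argument "deltas" is text: rows parted by semicolons, each of 5 numbers parted by spaces: the shift along the tool's x, y, z in units of 0.2 m (1.0 is 0.2 m), then the turn about the tool's z in units of 2 rad (1.0 is 2 rad), then the opening, from 0 (shut) to 1 (fully open). A call has 1 to 12 rows; each row shifts and turns the commanded pose from where the row before left it, along the tool's axes as they then stand; what a row does not reach is not made up. A row lasts 1/12 s, in which the tool goes at most 41.7 mm and 7.16 degrees, less where a joint would pass 70% of its speed; a pose out of reach is approached as far as the arm can. A call with a number of a shift or a turn outside -1 to 1 is refused whole. A call with a gripper value outside its range is refused whole. The fingers move at their own pace and stop on an object; "grip_force" is the grip in N (left out, the last holds). Time passes only in rows, so rows that do not move let the fingers close. It gives the time, the measured TCP pose, the force, the opening and the grip force at its end, in the units of the state.
- bot.sense(): the state, without advancing time (a new reading comes with each control period).
- cams.snapshot(name): name is "side" or "top" or "wrist"; returns a dict with "img" (400x640x3 uint8, red, green, blue), "z_map" (400x640 float32, m along the optical axis (not along the pixel's ray), 0 where there is no reading), "fx", "fy", "cx", "cy" (pixels), "eye" and "rotation" of the camera in the world. Camera axes: x right, y down, z forward; pixel columns grow to the right and rows downward; lengths in m; the calibration is good to about 2 mm. A picture is of the moment at which its call begins.
- bot.finish_job(): hands the job in; it is judged then, once.
The state is a dict: "time": time; "joint_pos": joint angles; "joint_velocities": joint speeds; "effort": joint torques, N m; "tcp_pos": TCP position; "ee_rot": TCP orientation; "wrist_force": force on the tool from outside, world axes, zero at the start; "wrist_torque": the same for the moment, N m; "grip_width": finger opening in m; "finger_force": force on a finger pad.
Only numpy, scipy, OpenCV 4.12 (cv2) and the standard library are available. Lean on these libraries where they do the work, as an engineer would, in place of code of your own. Each camera call takes 0.05 s, during which the arm holds its last target. There are 200 camera calls.

TASK

Set out the bench for the density practical: stand the beaker in the middle of the stirrer's plate, then put the knobbed lid squarely on top of the beaker, and stand the brass weight in the middle of the balance's pan. Of the two cork mats that lie between the balance and the stirrer, the measuring cylinder goes in the middle of the one beside the balance and the sample bottle in the middle of the one beside the stirrer. Tip none of these five things over, and leave them all upright and released.

Things in the scene. Friction and masses are not known exactly. Their poses are not given: they have to be found in the camera images.
- beaker: Loose open clear-glass beaker, outer diameter 54 mm, straight wall 3 mm thick, 72 mm tall, about 80 g, standing on the bench. Round, so any grasp direction serves. Origin: centre of its underside, z up.
- lid: Loose flat grey plastic lid: a disc 70 mm in diameter and 6 mm thick with a round knob, 18 mm in diameter, in the middle of its top, rising from 6 to 34 mm above the underside; about 50 g. It lies on the bench knob up; its underside is flat and rests on the beaker's rim, 72 mm above the beaker's foot. Origin: centre of its underside, z up.
- cylinder: Loose measuring cylinder: slim clear plastic tube, outer diameter 28 mm, with black graduation marks, on a grey round foot 60 mm in diameter and 8 mm thick; 150 mm tall in all, about 100 g, standing. Origin: centre of its underside, z up.
- bottle: Loose sample bottle: closed round jar of amber glass with a paper label and white cap, 52 mm in greatest diameter, 95 mm tall, about 180 g, standing. Grip it about half way up. Origin: centre of its underside, z up.
- weight: Loose brass weight: upright cylinder 32 mm in diameter and 36 mm tall, with a narrow neck and a round knob 20 mm in diameter above it, 55 mm tall in all, about 200 g. (The smaller brass cylinders in the wooden box beyond are fixed and no part of the job.) Origin: centre of its underside, z up.
- balance: Fixed electronic balance: flat white case 130 mm wide, 165 mm deep, 34 mm tall, with a small greenish display at its front (towards the robot) and a round steel pan 100 mm in diameter. Stands at the left or at the right end of the work area. Origin: on the bench, under the centre of the pan; the pan's top is 46 mm above it. x points from its front to its back, z up; the case reaches from x = -105 to +60 mm.
- stirrer: Fixed magnetic stirrer: grey case 125 mm wide, 155 mm deep, 70 mm tall, with two black knobs at its front (towards the robot) and a round white ceramic plate 108 mm in diameter on top. Stands at the end of the work area opposite the balance. Origin: on the bench, under the centre of the plate; the plate's top is 80 mm above it. x points from its front to its back, z up; the case reaches from x = -98 to +58 mm, the knobs 14 mm farther to the front.
- mat_a: Fixed square cork mat, 80 x 80 mm, 4 mm thick, one of two alike that lie side by side between the balance and the stirrer; it may be either the left or the right one. Origin: centre of its underside (its top is 4 mm above it), z up.
- mat_b: The other cork mat, the same as mat_a.
Things that resemble listed ones, but are neither listed nor needed, are in the scene too. What is shaped like the mat_a but pink or purple is not meant.

How it is judged:
On the way, in this order (a step that is already met when the one before it is completed fails the run):
1. the beaker stands in the middle of the stirrer's plate, at rest (horizontal distance between beaker and stirrer below 0.015 m and z of beaker in the frame of stirrer between 0.076 and 0.084 m and angle between beaker's own z axis and vertical below 0.1 rad and linear speed of beaker below 0.02 m/s and angular speed of beaker below 0.3 rad/s), for 0.2 s.
2. the lid lies on top of the beaker on the stirrer (horizontal distance between beaker and stirrer below 0.015 m and z of beaker in the frame of stirrer between 0.076 and 0.084 m and angle between each of beaker, lid's own z axis and vertical below 0.1 rad and horizontal distance between lid and beaker below 0.012 m and z of lid in the frame of beaker between 0.068 and 0.076 m), for 0.2 s.
At the end, for the whole second after the job is handed in: Beaker on the stirrer plate, weight on the balance pan, cylinder on the mat beside the balance, bottle on the mat beside the stirrer, each within 15 mm of the centre; lid on the beaker within 12 mm of its axis; heights within 4 mm of resting, tilts under 0.1 rad, all at rest and released (all of step 2 and ((horizontal distance between cylinder and mat_a below 0.015 m and z of cylinder in the frame of mat_a between 0 and 0.008 m and angle between cylinder's own z axis and vertical below 0.1 rad) or (horizontal distance between cylinder and mat_b below 0.015 m and z of cylinder in the frame of mat_b between 0 and 0.008 m and angle between cylinder's own z axis and vertical below 0.1 rad)) and horizontal distance between cylinder and balance below 0.36 m and ((horizontal distance between bottle and mat_a below 0.015 m and z of bottle in the frame of mat_a between 0 and 0.008 m and angle between bottle's own z axis and vertical below 0.1 rad) or (horizontal distance between bottle and mat_b below 0.015 m and z of bottle in the frame of mat_b between 0 and 0.008 m and angle between bottle's own z axis and vertical below 0.1 rad)) and horizontal distance between bottle and stirrer below 0.36 m and horizontal distance between weight and balance below 0.015 m and z of weight in the frame of balance between 0.042 and 0.05 m and angle between weight's own z axis and vertical below 0.1 rad and linear speed of each of beaker, lid, cylinder, bottle, weight below 0.02 m/s and angular speed of each of beaker, lid, cylinder, bottle, weight below 0.3 rad/s); the robot touches nothing.
It fails at once if one of the five things is tipped over (more than 0.6 rad from upright) (angle between any of beaker, lid, cylinder, bottle, weight's own z axis and vertical above 0.6 rad).
It also fails if it takes over 128 s, if anything falls off the work surface, if the arm or the gripper's body presses on something with over 40 N, if the wrist force passes 120 N, or if a joint passes its speed limit or range.

## Working session

There is one attempt and no reset: what is moved stays moved. The work goes in short steps, Python scripts to look and compute and a tool call to move; the robot and the scene stay as the last step left them, time stands still between calls to the robot, and variables do not carry over. Pictures are saved under pics/ and viewed, at most 14 in all, crops included, and the job is handed in when it is done.

Besides the shell and the picture viewer there is one more tool, called after "Emit:" by a JSON object that holds its "method" and its "body". send_rows: Moves the arm, as the interface text tells. Its arguments: {"type":"object","properties":{"deltas":{"type":"string"},"grip_force":{"type":"number"}},"required":["deltas"]}

```bash
mkdir -p pics; ls; python3 - <<'E'
from station import bot,cams
import cv2,numpy as np
for n in ("top","side"):
    s=cams.snapshot(n); cv2.imwrite(f"pics/{n}0.png",s["img"][:,:,::-1]); np.savez(f"{n}0.npz",**s)
    print(n,s["fx"],s["cx"],s["cy"],s["eye"],s["rotation"])
print(bot.sense())
E
```

```text
pics
top 397.1640712749457 324.41103893398906 195.78921464356532 [ 0.47874197 -0.10855855  1.04412005] [-0.69729441  0.71421365 -0.03184414  0.05162676]
side 437.58761777814465 314.4211297066941 200.0346524006781 [0.37043706 0.78387329 0.84315608] [-0.12498328  0.90193773 -0.41008717  0.05211544]
{'time': 0.1, 'joint_pos': array([ 1.02880145e+00,  3.26856010e-01, -1.93479933e-01,  1.05197623e+00,
       -7.27624141e-06,  1.43656894e+00]), 'joint_velocities': array([-0.0011475 , -0.00098043,  0.00130541, -0.00078888,  0.00103226,
        0.00020677]), 'effort': array([ 2.37628428e-04, -4.44240296e+01,  2.63036782e+01,  7.89032289e-03,
       -1.48884810e-04,  4.87757376e-06]), 'tcp_pos': array([0.2178494 , 0.50446317, 0.23058911]), 'ee_rot': array([ 2.02474095e-01,  9.79287326e-01, -7.16217426e-04, -2.47974949e-04]), 'wrist_force': array([-0.34437665,  0.02478011,  0.87744323]), 'wrist_torque': array([ 0.00898849,  0.00678599, -0.00639387]), 'finger_force': 0.0, 'grip_width': 0.08533636959820595}
```

View pics/top0.png

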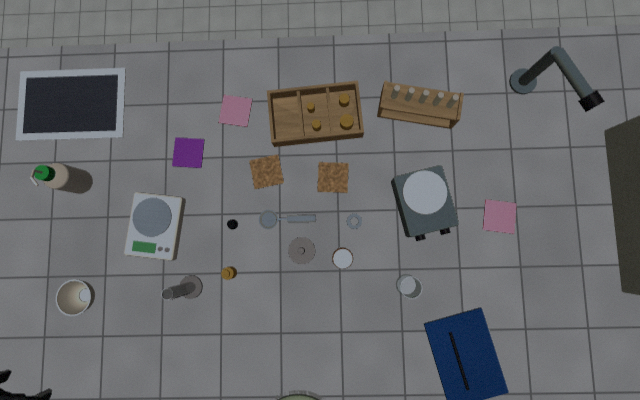

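View pics/side0.png

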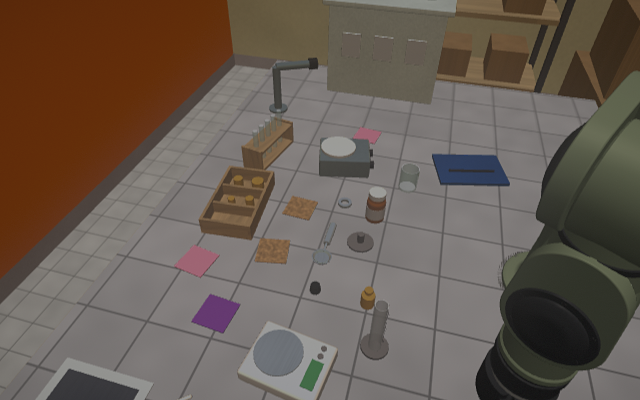

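The top view shows the balance at left with its pan at (153,217) and the stirrer at right with its plate at (426,192). The mats are at (267,172) and (333,177). The beaker is at (409,287), lid at (302,250), bottle at (343,259), weight at (228,273) and cylinder foot at (190,287). I'll enlarge crops of both halves.

```bash
python3 - <<'E'
import cv2,numpy as np
im=np.load("top0.npz")["img"][:,:,::-1]
for k,x0 in (("L",130),("R",290)):
    c=cv2.resize(im[155:305,x0:x0+200],None,fx=4,fy=4,interpolation=cv2.INTER_CUBIC)
    cv2.imwrite(f"pics/top0{k}.png",np.clip(c*1.3,0,255).astype(np.uint8))
E
```

```text
(no output)
```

View pics/top0L.png

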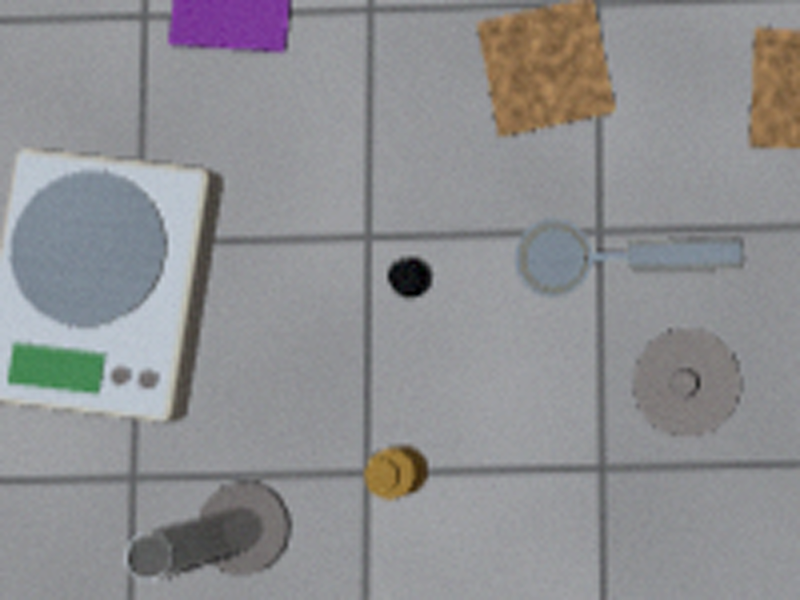

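View pics/top0R.png

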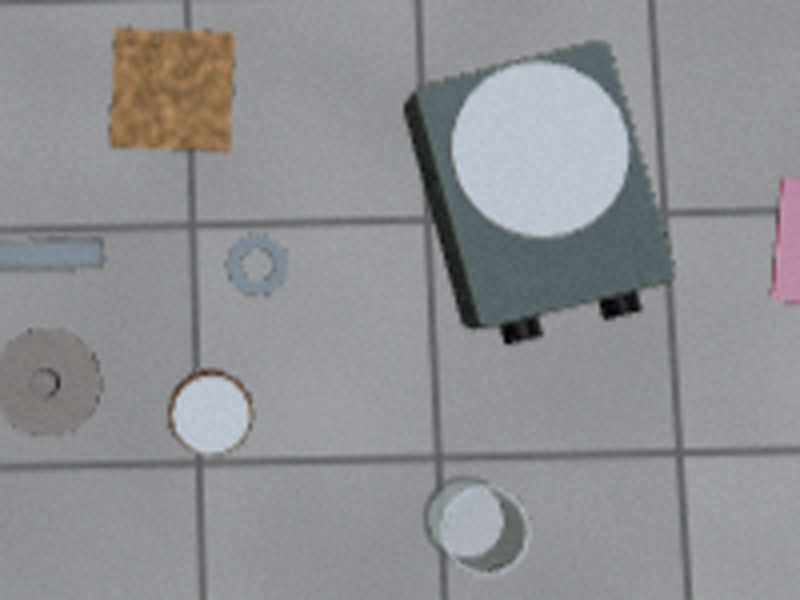

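```bash
cat > h.py <<'E'
import numpy as np,cv2
from scipy.spatial.transform import Rotation as R
def ray(s,u,v,z):
    M=R.from_quat(s["rotation"]).as_matrix()
    d=M@np.array([(u-s["cx"])/s["fx"],(v-s["cy"])/s["fy"],1.])
    e=np.array(s["eye"]); return (e+d*(z-e[2])/d[2])[:2]
def proj(s,p):
    M=R.from_quat(s["rotation"]).as_matrix(); q=M.T@(np.array(p)-s["eye"])
    return np.array([s["fx"]*q[0]/q[2]+s["cx"],s["fy"]*q[1]/q[2]+s["cy"]])
def tool(t,dxyz):  # world shift -> tool rows units
    return R.from_quat(t["ee_rot"]).inv().apply(dxyz)/0.2
E
python3 - <<'E'
import numpy as np
from h import *
s=np.load("top0.npz"); s={k:s[k] for k in s}
for n,x0,u,v,z in [("pan",130,88,248,.046),("weightknob",130,389,473,.055),("cylfoot",130,245,527,.008),("cyltop",130,150,556,.15),("lid",130,687,382,.006),("knob",130,685,382,.034),("matL",130,547,68,.004),("matR",290,173,90,.004),("plate",290,541,149,.08),("bottle",290,211,413,.095),("bkrim",290,487,528,.072),("bkbot",290,465,518,.003),("spoonend",130,553,258,0.02),("spoonhandle",130,740,253,.02),("ring",290,258,265,.005),("stopper",130,410,277,.02)]:
    print(n,ray(s,x0+(u+.5)/4-.5,155+(v+.5)/4-.5,z).round(4))
E
```

```text
pan [0.5554 0.3597]
weightknob [0.411  0.1631]
cylfoot [0.3753 0.2695]
cyltop [0.3746 0.2708]
lid [ 0.4619 -0.0179]
knob [ 0.4623 -0.0191]
matL [0.6715 0.0727]
matR [ 0.6518 -0.1043]
plate [ 0.5968 -0.3272]
bottle [ 0.4431 -0.1223]
bkrim [ 0.3709 -0.2852]
bkbot [ 0.3698 -0.2841]
spoonend [0.5436 0.0666]
spoonhandle [ 0.5439 -0.0547]
ring [ 0.5345 -0.1569]
stopper [0.5335 0.1598]
```

Emit:
{"method": "send_rows", "body": {"deltas": "0 0 0 -0.051 1;0 0 0 -0.051 1;0 0 0 -0.051 1;0 0 0 -0.0515 1;-0.038 -0.19 0 0 1;-0.038 -0.19 0 0 1;-0.038 -0.19 0 0 1;-0.038 -0.19 0 0 1;-0.038 -0.19 0 0 1;-0.038 -0.19 0 0 1;-0.038 -0.19 0 0 1;-0.038 -0.19 0 0 1", "grip_force": 30}}

```text
time: 1.1
tcp_pos: [0.2788, 0.1993, 0.2311]
ee_rot: [-0.001, 1.0, -0.0, 0.0]
wrist_force: [0.6, -0.3, 0.6]
grip_width: 0.0852
finger_force: 0.0
```

Emit:
{"method": "send_rows", "body": {"deltas": "-0.038 -0.19 0 0 1;-0.038 -0.19 0 0 1;-0.038 -0.19 0 0 1;-0.038 -0.19 0 0 1;-0.038 -0.19 0 0 1;-0.038 -0.19 0 0 1;-0.038 -0.19 0 0 1;-0.038 -0.19 0 0 1;-0.038 -0.19 0 0 1;-0.038 -0.19 0 0 1;-0.038 -0.19 0 0 1;-0.038 -0.19 0 0 1"}}

```text
time: 2.1
tcp_pos: [0.3707, -0.2568, 0.231]
ee_rot: [-0.0, 1.0, 0.0, -0.0]
wrist_force: [0.5, 1.0, 0.4]
grip_width: 0.0852
finger_force: 0.0
```

Emit:
{"method": "send_rows", "body": {"deltas": "0 -0.142 0 0 1;0 0 0 0 1;0 0 0 0 1"}}

```text
time: 2.35
tcp_pos: [0.3706, -0.2842, 0.2306]
ee_rot: [0.001, 1.0, 0.001, -0.0]
wrist_force: [-0.4, 0.5, -0.9]
grip_width: 0.0856
finger_force: 0.0
```

```bash
python3 - <<'E'
from station import bot,cams
from h import *
s=cams.snapshot("wrist"); cv2.imwrite("pics/w1.png",s["img"][:,:,::-1])
print(bot.sense()["tcp_pos"]); 
for p in [(.37,-.285,.072),(.37,-.285,.0)]: print(proj(s,p))
E
```

```text
[ 0.37039839 -0.28286929  0.23060476]
[315.83838379 182.00677858]
[315.70788817 165.9067602 ]
```

View pics/w1.png

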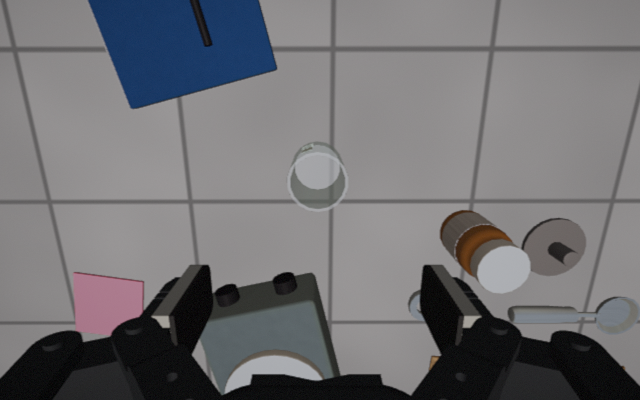

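The wrist view shows the beaker rim at (318,182) and its foot at (318,167), matching the predictions, so the top-view positions hold. I'll descend and grip.

Emit:
{"method": "send_rows", "body": {"deltas": "0 -0.005 0.18 0 1;0 0 0.18 0 1;0 0 0.18 0 1;0 0 0.18 0 1;0 0 0.15 0 1;0 0 0.1 0 1;0 0 0.05 0 1;0 0 0 0 0;0 0 0 0 0;0 0 0 0 0;0 0 0 0 0;0 0 0 0 0"}}

```text
time: 3.4
tcp_pos: [0.3718, -0.2847, 0.0284]
ee_rot: [-0.001, 1.0, -0.001, 0.001]
wrist_force: [0.5, 0.6, 2.3]
grip_width: 0.0525
finger_force: 31.9
```

Emit:
{"method": "send_rows", "body": {"deltas": "0 0 0 0 0;0 0 0 0 0;0 0 0 0 0"}}

```text
time: 3.65
tcp_pos: [0.3718, -0.2848, 0.0284]
ee_rot: [-0.001, 1.0, -0.0, 0.001]
wrist_force: [-0.3, 1.8, 6.9]
grip_width: 0.0525
finger_force: 32.5
```

Emit:
{"method": "send_rows", "body": {"deltas": "0 0 -0.1 0 0;0 0 -0.15 0 0;0 0 -0.15 0 0;0 0 -0.15 0 0;-0.08 -0.015 -0.05 0 0;-0.16 -0.03 0 0 0;-0.16 -0.03 0 0 0;-0.16 -0.03 0 0 0;-0.16 -0.03 0 0 0;-0.16 -0.03 0 0 0;-0.16 -0.03 0 0 0;-0.09 -0.02 0 0 0"}}

```text
time: 4.65
tcp_pos: [0.6001, -0.3273, 0.1471]
ee_rot: [-0.001, 1.0, -0.0, 0.001]
wrist_force: [-0.6, -0.2, -0.3]
grip_width: 0.0522
finger_force: 32.0
```

Emit:
{"method": "send_rows", "body": {"deltas": "0 0 0 0 0;0 0 0 0 0;0 0 0 0 0"}}

```text
time: 4.9
tcp_pos: [0.5961, -0.3266, 0.1468]
ee_rot: [-0.001, 1.0, 0.0, -0.001]
wrist_force: [-0.4, -0.2, -0.8]
grip_width: 0.0528
finger_force: 32.0
```

Emit:
{"method": "send_rows", "body": {"deltas": "0 0 0.08 0 0;0 0 0.06 0 0;0 0 0.03 0 0;0 0 0.015 0 0;0 0 0.005 0 0;0 0 0 0 0;0 0 0 0 0.8;0 0 0 0 1;0 0 0 0 1;0 0 0 0 1;0 0 0 0 1;0 0 0 0 1"}}

```text
time: 5.9
tcp_pos: [0.5972, -0.3271, 0.1094]
ee_rot: [-0.001, 1.0, -0.0, 0.0]
wrist_force: [0.4, 1.2, -0.9]
grip_width: 0.0853
finger_force: 0.0
```

```bash
python3 - <<'E'
from station import bot,cams
from h import *
s=cams.snapshot("side"); c=s["img"][110:210,290:450,::-1]
cv2.imwrite("pics/s2.png",cv2.resize(c,None,fx=5,fy=5,interpolation=cv2.INTER_CUBIC))
print(bot.sense()["tcp_pos"],bot.sense()["wrist_force"]); 
E
```

```text
[ 0.59716933 -0.32700538  0.10940095] [ 0.20783727  0.08388169 -0.13997028]
```

View pics/s2.png

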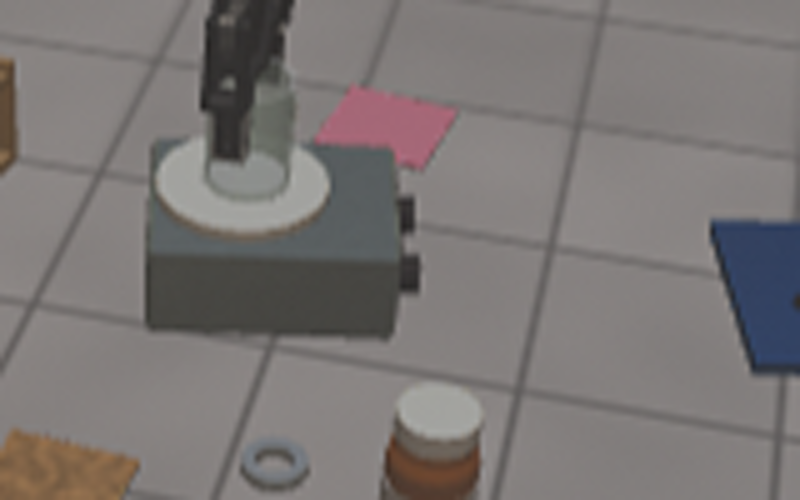

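The side crop shows the beaker upright on the plate, foot near (247,178) against the plate centre at (243,185). Next is the lid.

Emit:
{"method": "send_rows", "body": {"deltas": "0 0 -0.1 0 1;0 0 -0.15 0 1;0 0 -0.15 0 1;0.025 0.06 -0.15 0 1;0.075 0.17 0 0 1;0.075 0.17 0 0 1;0.075 0.17 0 0 1;0.075 0.17 0 0 1;0.075 0.17 0 0 1;0.075 0.17 0 0 1;0.075 0.17 0 0 1;0.075 0.17 0 0 1"}}

```text
time: 6.95
tcp_pos: [0.4708, -0.0417, 0.2195]
ee_rot: [-0.0, 1.0, -0.0, 0.0]
wrist_force: [1.1, 0.7, -0.1]
grip_width: 0.0852
finger_force: 0.0
```

Emit:
{"method": "send_rows", "body": {"deltas": "0.05 0.12 0.05 0 1;0 0 0.15 0 1;0 0 0.15 0 1;0 0 0.15 0 1;0 0 0 0 1;0 0 0 0 1"}}

```text
time: 7.45
tcp_pos: [0.4605, -0.0189, 0.1187]
ee_rot: [-0.001, 1.0, 0.0, -0.002]
wrist_force: [-0.2, -0.4, -0.5]
grip_width: 0.0848
finger_force: 0.0
```

```bash
python3 - <<'E'
from station import bot,cams
from h import *
s=cams.snapshot("top"); c=s["img"][155:305,290:490,::-1]
cv2.imwrite("pics/t3.png",cv2.resize(c,None,fx=4,fy=4,interpolation=cv2.INTER_CUBIC))
print(bot.sense()["tcp_pos"])
s=cams.snapshot("wrist"); cv2.imwrite("pics/w3.png",s["img"][:,:,::-1])
print(proj(s,(.462,-.0185,.034)))
E
```

```text
[ 0.46195689 -0.01928718  0.12001419]
[318.59198265 208.40931937]
```

View pics/t3.png

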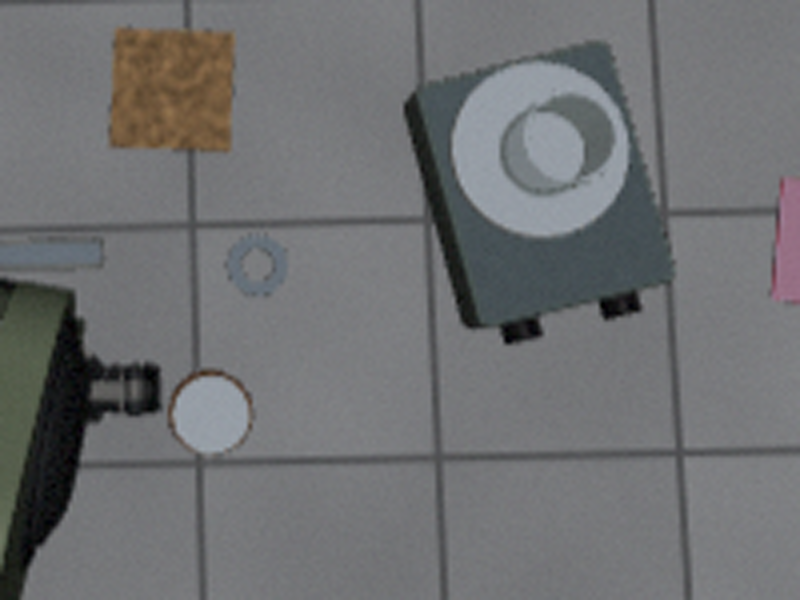

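View pics/w3.png

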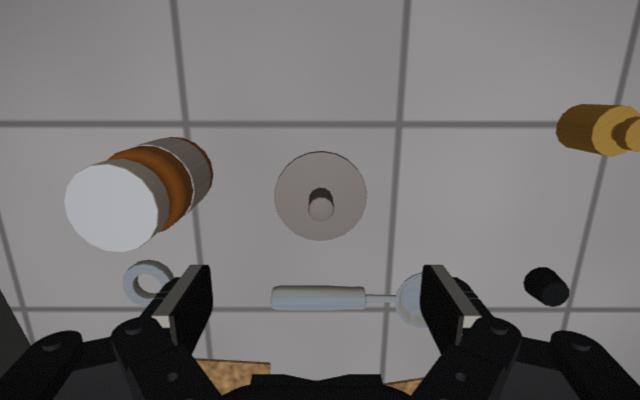

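The beaker's foot is at about (542,151) and the plate centre at (541,149), so it is centred. In the wrist view the lid knob is at (320,208) against a predicted (318.6,208.4). I'll descend.

Emit:
{"method": "send_rows", "body": {"deltas": "0 0 0.16 0 1;0 0 0.16 0 1;0 0 0.12 0 1;0 0 0.075 0 1;0 0 0.03 0 1;0 0 0 0 0;0 0 0 0 0;0 0 0 0 0;0 0 0 0 0;0 0 0 0 0;0 0 0 0 0;0 0 0 0 0"}}

```text
time: 8.55
tcp_pos: [0.4625, -0.0193, 0.0113]
ee_rot: [-0.001, 1.0, -0.0, 0.001]
wrist_force: [-0.2, 0.2, 6.6]
grip_width: 0.0171
finger_force: 29.1
```

Emit:
{"method": "send_rows", "body": {"deltas": "0 0 0 0 0;0 0 0 0 0;0 0 0 0 0;0 0 0 0 0;0 0 0 0 0;0 0 0 0 0"}}

```text
time: 9.05
tcp_pos: [0.4626, -0.0193, 0.0112]
ee_rot: [-0.001, 1.0, -0.0, 0.001]
wrist_force: [-0.0, -0.4, 7.0]
grip_width: 0.0171
finger_force: 29.1
```

Emit:
{"method": "send_rows", "body": {"deltas": "0 0 -0.08 0 0;0 0 -0.16 0 0;0 0 -0.16 0 0;0 0 -0.16 0 0;0 0 -0.16 0 0;0 0 -0.155 0 0;-0.04 -0.09 0 0 0;-0.08 -0.17 0 0 0;-0.08 -0.17 0 0 0;-0.08 -0.17 0 0 0;-0.08 -0.17 0 0 0;-0.08 -0.17 0 0 0"}}

```text
time: 10.05
tcp_pos: [0.5503, -0.2087, 0.1856]
ee_rot: [-0.001, 1.0, -0.0, 0.0]
wrist_force: [1.7, -0.4, -0.1]
grip_width: 0.0165
finger_force: 29.4
```

Emit:
{"method": "send_rows", "body": {"deltas": "-0.08 -0.17 0 0 0;-0.07 -0.17 0 0 0;-0.05 -0.15 0 0 0;-0.032 -0.11 0 0 0;0 0 0 0 0;0 0 0 0 0;0 0 0 0 0;0 0 0 0 0"}}

```text
time: 10.72
tcp_pos: [0.5961, -0.3256, 0.1853]
ee_rot: [-0.001, 1.0, 0.0, -0.0]
wrist_force: [0.9, 0.1, -0.6]
grip_width: 0.0166
finger_force: 29.5
```

```bash
python3 - <<'E'
from station import bot,cams
from h import *
print(bot.sense()["tcp_pos"])
s=cams.snapshot("side"); c=s["img"][80:205,280:440,::-1]
cv2.imwrite("pics/s4.png",cv2.resize(c,None,fx=4.8,fy=4.8,interpolation=cv2.INTER_CUBIC))
E
```

```text
[ 0.59614606 -0.325637    0.18532331]
```

View pics/s4.png

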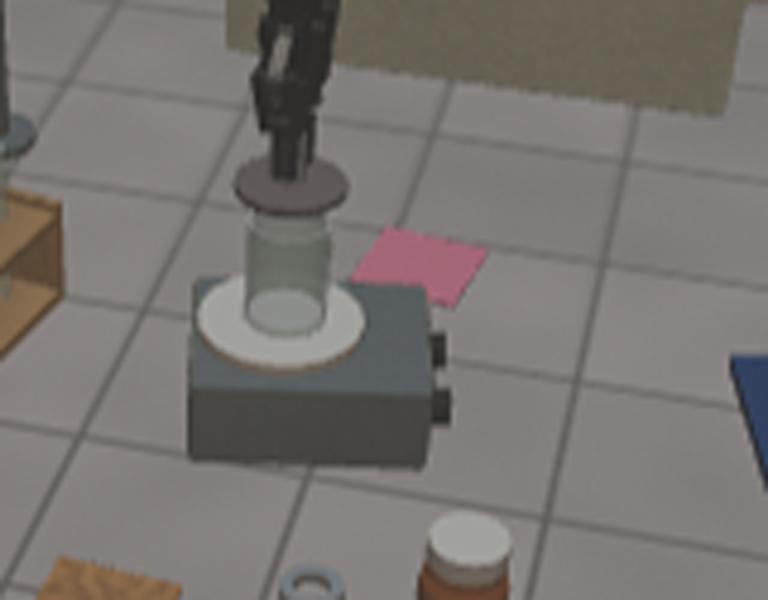

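The side crop shows the lid level at (291,184), above the beaker's axis (column about 288). I'll lower and release it.

Emit:
{"method": "send_rows", "body": {"deltas": "0 -0.005 0.04 0 0;0 0 0.03 0 0;0 0 0.02 0 0;0 0 0.015 0 0;0 0 0.003 0 0;0 0 0 0 0;0 0 0 0 0.3;0 0 0 0 0.6;0 0 0 0 1;0 0 0 0 1;0 0 0 0 1;0 0 0 0 1"}}

```text
time: 11.77
tcp_pos: [0.5965, -0.3281, 0.1637]
ee_rot: [-0.001, 1.0, -0.0, 0.0]
wrist_force: [0.4, 0.0, 0.6]
grip_width: 0.0836
finger_force: 0.0
```

Emit:
{"method": "send_rows", "body": {"deltas": "0 0 -0.06 0 1;0 0 -0.1 0 1;0 0 -0.1 0 1;0 0 0 0 1;0 0 0 0 1"}}

```text
time: 12.18
tcp_pos: [0.5973, -0.3286, 0.2171]
ee_rot: [-0.001, 1.0, -0.001, 0.001]
wrist_force: [0.2, -1.0, -0.3]
grip_width: 0.0853
finger_force: 0.0
```

```bash
python3 - <<'E'
from station import bot,cams
from h import *
print(bot.sense()["tcp_pos"])
s=cams.snapshot("wrist"); cv2.imwrite("pics/w5.png",s["img"][:,:,::-1])
print(proj(s,(.597,-.327,.186)),proj(s,(.597,-.327,.158)))
E
```

```text
[ 0.59732817 -0.32856498  0.21705245]
[321.099739   239.85789275] [320.49747757 221.40085327]
```

View pics/w5.png

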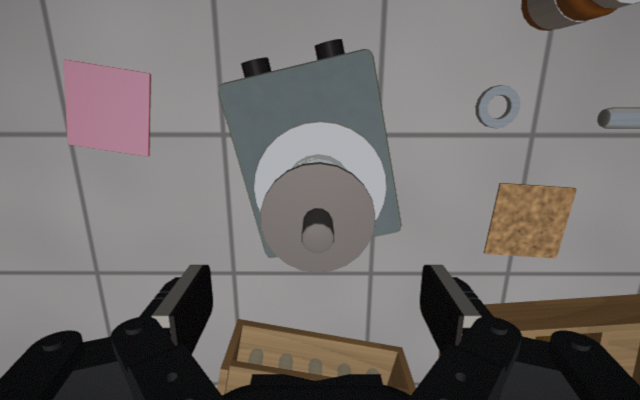

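The lid lies flat on the beaker with its knob at (318,237), close to the prediction. Next is the bottle.

Emit:
{"method": "send_rows", "body": {"deltas": "0.11 0.147 0 0 1;0.11 0.147 0 0 1;0.11 0.147 0 0 1;0.11 0.147 0 0 1;0.11 0.147 0 0 1;0.11 0.147 0 0 1;0.11 0.148 0 0 1;0 0 0.1 0 1;0 0 0.15 0 1;0 0 0.15 0 1;0 0 0 0 1;0 0 0 0 1"}}

```text
time: 13.23
tcp_pos: [0.4402, -0.1212, 0.1342]
ee_rot: [-0.001, 1.0, 0.001, -0.002]
wrist_force: [-0.0, 0.7, 0.7]
grip_width: 0.0857
finger_force: 0.0
```

```bash
python3 - <<'E'
from station import bot,cams
from h import *
print(bot.sense()["tcp_pos"])
s=cams.snapshot("wrist"); cv2.imwrite("pics/w6.png",s["img"][:,:,::-1])
print(proj(s,(.443,-.1223,.095)))
E
```

```text
[ 0.44018184 -0.12122489  0.13417866]
[315.80832195 239.68813509]
```

View pics/w6.png

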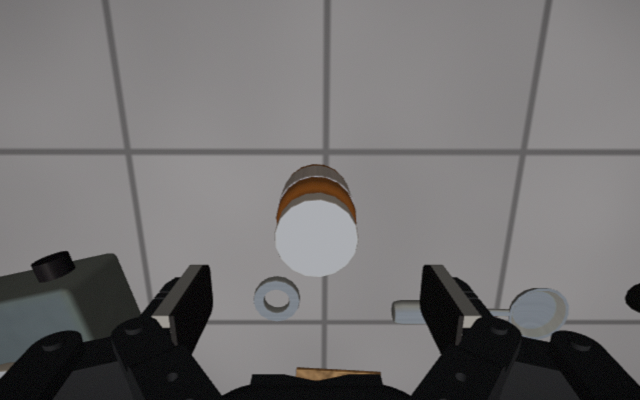

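The bottle cap is at (317,236) against a predicted (316,240), about 1–2 mm off. I'll descend and grip.

Emit:
{"method": "send_rows", "body": {"deltas": "-0.008 -0.004 0.15 0 1;0 0 0.15 0 1;0 0 0.12 0 1;0 0 0.06 0 1;0 0 0.025 0 1;0 0 0 0 0;0 0 0 0 0;0 0 0 0 0;0 0 0 0 0;0 0 0 0 0;0 0 0 0 0;0 0 0 0 0", "grip_force": 40}}

```text
time: 14.28
tcp_pos: [0.4453, -0.1234, 0.0365]
ee_rot: [-0.001, 1.0, -0.0, 0.002]
wrist_force: [-0.4, 0.8, 6.9]
grip_width: 0.0505
finger_force: 41.0
```

Emit:
{"method": "send_rows", "body": {"deltas": "0 0 -0.05 0 0;0 0 -0.15 0 0;0 0 -0.15 0 0;-0.08 0.01 0 0 0;-0.16 0.015 0 0 0;-0.16 0.015 0 0 0;-0.16 0.015 0 0 0;-0.16 0.015 0 0 0;-0.16 0.01 0 0 0;-0.11 0.01 0 0 0;-0.05 0 0 0 0;0 0 0 0 0"}}

```text
time: 15.28
tcp_pos: [0.6545, -0.1047, 0.1053]
ee_rot: [-0.001, 1.0, -0.0, 0.001]
wrist_force: [0.6, -0.0, -1.8]
grip_width: 0.051
finger_force: 42.8
```

Emit:
{"method": "send_rows", "body": {"deltas": "0 0 0 0 0;0 0 0 0 0;0 0 0 0 0;0 0 0 0 0"}}

```text
time: 15.62
tcp_pos: [0.651, -0.1049, 0.105]
ee_rot: [-0.0, 1.0, 0.0, -0.0]
wrist_force: [0.6, -0.4, -1.9]
grip_width: 0.0509
finger_force: 42.8
```

Emit:
{"method": "send_rows", "body": {"deltas": "0 0 0.1 0 0;0 0 0.12 0 0;0 0 0.06 0 0;0 0 0.03 0 0;0 0 0.01 0 0;0 0 0 0 0;0 0 0 0 0.8;0 0 0 0 1;0 0 0 0 1;0 0 0 0 1;0 0 0 0 1;0 0 0 0 1"}}

```text
time: 16.62
tcp_pos: [0.652, -0.1048, 0.0408]
ee_rot: [-0.001, 1.0, -0.0, 0.0]
wrist_force: [-0.2, 0.5, -0.2]
grip_width: 0.0854
finger_force: 0.0
```

Emit:
{"method": "send_rows", "body": {"deltas": "0 0 -0.08 0 1;0 0 -0.16 0 1;0 0 -0.16 0 1;0 0 -0.16 0 1;0 0 -0.16 0 1;0.04 0.06 -0.1 0 1;0.08 0.16 0 0 1;0.08 0.16 0 0 1;0.08 0.16 0 0 1;0.08 0.16 0 0 1;0.08 0.16 0 0 1;0.08 0.16 0 0 1"}}

```text
time: 17.62
tcp_pos: [0.5466, 0.1004, 0.2049]
ee_rot: [-0.0, 1.0, 0.0, 0.0]
wrist_force: [0.1, 0.7, 0.8]
grip_width: 0.0855
finger_force: 0.0
```

Emit:
{"method": "send_rows", "body": {"deltas": "0.123 0.122 0 0 1;0.123 0.122 0 0 1;0.123 0.122 0 0 1;0.123 0.122 0 0 1;0.123 0.122 0 0 1;0.123 0.122 0 0 1;0.123 0.122 0 0 1;0 0 0 0 1;0 0 0 0 1;0 0 0 0 1;0 0 0 0 1"}}

```text
time: 18.53
tcp_pos: [0.3762, 0.2692, 0.2048]
ee_rot: [0.0, 1.0, -0.0, 0.0]
wrist_force: [0.4, -0.4, 0.5]
grip_width: 0.085
finger_force: 0.0
```

Emit:
{"method": "send_rows", "body": {"deltas": "0.005 0.004 0.15 0 1;0 0 0.16 0 1;0 0 0.14 0 1;0 0 0.08 0 1;0 0 0.04 0 1;0 0 0 0 0.5;0 0 0 0 0;0 0 0 0 0;0 0 0 0 0;0 0 0 0 0;0 0 0 0 0;0 0 0 0 0", "grip_force": 30}}

```text
time: 19.53
tcp_pos: [0.3752, 0.2711, 0.0917]
ee_rot: [-0.001, 1.0, 0.001, 0.001]
wrist_force: [0.1, 1.1, 5.9]
grip_width: 0.0278
finger_force: 29.9
```

Emit:
{"method": "send_rows", "body": {"deltas": "0 0 0 0 0;0 0 0 0 0;0 0 0 0 0;0 0 0 0 0"}}

```text
time: 19.87
tcp_pos: [0.3752, 0.2712, 0.0917]
ee_rot: [-0.001, 1.0, 0.001, 0.001]
wrist_force: [-0.0, -0.0, 6.0]
grip_width: 0.0281
finger_force: 29.9
```

Emit:
{"method": "send_rows", "body": {"deltas": "0 0 -0.05 0 0;0 0 -0.12 0 0;0 0 -0.14 0 0;0 0 -0.1 0 0;-0.08 -0.05 -0.04 0 0;-0.15 -0.1 0 0 0;-0.15 -0.1 0 0 0;-0.15 -0.1 0 0 0;-0.15 -0.1 0 0 0;-0.15 -0.1 0 0 0;-0.15 -0.1 0 0 0;-0.15 -0.1 0 0 0"}}

```text
time: 20.87
tcp_pos: [0.6011, 0.1196, 0.1802]
ee_rot: [-0.001, 1.0, -0.0, -0.001]
wrist_force: [-0.1, -0.0, -1.5]
grip_width: 0.0279
finger_force: 29.8
```

Emit:
{"method": "send_rows", "body": {"deltas": "-0.15 -0.1 0 0 0;-0.1 -0.07 0 0 0;-0.07 -0.05 0 0 0;-0.03 -0.02 0 0 0;0 0 0 0 0;0 0 0 0 0;0 0 0 0 0;0 0 0 0 0"}}

```text
time: 21.53
tcp_pos: [0.6694, 0.074, 0.1809]
ee_rot: [-0.001, 1.0, 0.0, -0.0]
wrist_force: [0.3, -0.7, -0.9]
grip_width: 0.0281
finger_force: 29.8
```

Emit:
{"method": "send_rows", "body": {"deltas": "0 0 0.1 0 0;0 0 0.15 0 0;0 0 0.1 0 0;0 0 0.05 0 0;0 0 0.02 0 0;0 0 0 0 0;0 0 0 0 0.4;0 0 0 0 0.7;0 0 0 0 1;0 0 0 0 1;0 0 0 0 1;0 0 0 0 1"}}

```text
time: 22.53
tcp_pos: [0.6706, 0.0728, 0.097]
ee_rot: [-0.001, 1.0, -0.0, 0.0]
wrist_force: [0.5, -1.5, -0.1]
grip_width: 0.0851
finger_force: 0.0
```

Emit:
{"method": "send_rows", "body": {"deltas": "0 0 -0.08 0 1;0 0 -0.15 0 1;0 0 -0.18 0 1;0 0 -0.18 0 1;0 0 -0.04 0 1;0.06 0.02 0 0 1;0.17 0.06 0 0 1;0.17 0.06 0 0 1;0.17 0.06 0 0 1;0.17 0.06 0 0 1;0.17 0.06 0 0 1;0.17 0.06 0 0 1"}}

```text
time: 23.53
tcp_pos: [0.4526, 0.1489, 0.2225]
ee_rot: [-0.0, 1.0, 0.0, 0.0]
wrist_force: [0.2, 0.8, 0.3]
grip_width: 0.0854
finger_force: 0.0
```

Emit:
{"method": "send_rows", "body": {"deltas": "0.13 0.04 0 0 1;0.09 0.033 0.1 0 1;0 0 0.18 0 1;0 0 0.18 0 1;0 0 0 0 1;0 0 0 0 1"}}

```text
time: 24.03
tcp_pos: [0.4087, 0.1628, 0.1299]
ee_rot: [-0.001, 1.0, -0.0, -0.002]
wrist_force: [0.3, 1.0, -0.5]
grip_width: 0.0854
finger_force: 0.0
```

```bash
python3 - <<'E'
from station import bot,cams
from h import *
print(bot.sense()["tcp_pos"])
s=cams.snapshot("wrist"); cv2.imwrite("pics/w7.png",s["img"][:,:,::-1])
for d in [(0,0),(.01,0),(0,.01)]: print(proj(s,(.411+d[0],.1631+d[1],.055)))
E
```

```text
[0.40870978 0.16280512 0.1299462 ]
[318.08432686 217.42045081]
[318.03122442 231.87248828]
[333.56798302 217.44597721]
```

View pics/w7.png

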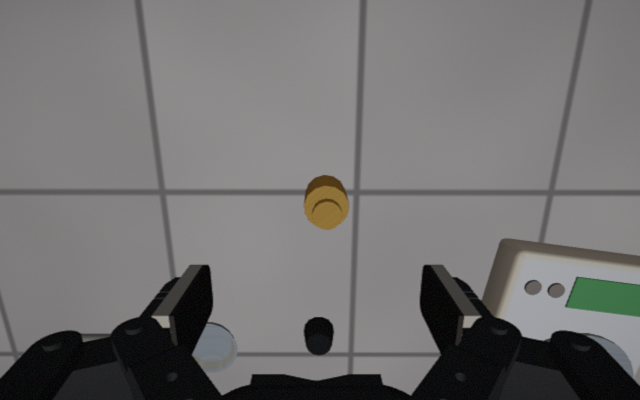

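The weight's knob is at (326,214), which puts the weight about 5 mm farther in y than estimated, near (0.409, 0.168).

Emit:
{"method": "send_rows", "body": {"deltas": "0.005 0.025 0.15 0 1;0 0 0.17 0 1;0 0 0.15 0 1;0 0 0.1 0 1;0 0 0.04 0 1;0 0 0 0 0.5;0 0 0 0 0;0 0 0 0 0;0 0 0 0 0;0 0 0 0 0;0 0 0 0 0;0 0 0 0 0", "grip_force": 40}}

```text
time: 25.08
tcp_pos: [0.4108, 0.1686, 0.0103]
ee_rot: [-0.001, 1.0, 0.0, 0.002]
wrist_force: [-0.9, 0.7, 7.7]
grip_width: 0.0306
finger_force: 38.9
```

Emit:
{"method": "send_rows", "body": {"deltas": "0 0 0 0 0;0 0 0 0 0;0 0 0 0 0"}}

```text
time: 25.33
tcp_pos: [0.4108, 0.1686, 0.0103]
ee_rot: [-0.001, 1.0, 0.001, 0.002]
wrist_force: [-1.0, -1.3, 7.9]
grip_width: 0.0309
finger_force: 38.9
```

Emit:
{"method": "send_rows", "body": {"deltas": "0 0 -0.08 0 0;0 0 -0.15 0 0;0 0 -0.15 0 0;0 0 -0.07 0 0;-0.06 0.075 0 0 0;-0.11 0.145 0 0 0;-0.11 0.145 0 0 0;-0.11 0.145 0 0 0;-0.11 0.145 0 0 0;-0.11 0.145 0 0 0;-0.08 0.105 0 0 0;-0.04 0.05 0 0 0"}}

```text
time: 26.33
tcp_pos: [0.5571, 0.3624, 0.0993]
ee_rot: [-0.001, 1.0, 0.001, 0.001]
wrist_force: [0.3, -0.4, -2.0]
grip_width: 0.0306
finger_force: 40.4
```

Emit:
{"method": "send_rows", "body": {"deltas": "0 0 0 0 0;0 0 0 0 0;0 0 0 0 0;0 0 0 0 0"}}

```text
time: 26.67
tcp_pos: [0.5542, 0.3583, 0.0988]
ee_rot: [-0.0, 1.0, -0.0, -0.001]
wrist_force: [-0.3, 0.0, -2.2]
grip_width: 0.0305
finger_force: 40.4
```

Emit:
{"method": "send_rows", "body": {"deltas": "0 0.004 0.08 0 0;0 0 0.07 0 0;0 0 0.04 0 0;0 0 0.015 0 0;0 0 0.004 0 0;0 0 0 0 0;0 0 0 0 0.6;0 0 0 0 1;0 0 0 0 1;0 0 0 0 1;0 0 0 0 1;0 0 0 0 1"}}

```text
time: 27.67
tcp_pos: [0.5552, 0.3602, 0.0571]
ee_rot: [-0.001, 1.0, 0.0, 0.0]
wrist_force: [-0.6, -0.1, -0.8]
grip_width: 0.0855
finger_force: 0.0
```

Emit:
{"method": "send_rows", "body": {"deltas": "0 0 -0.08 0 1;0 0 -0.15 0 1;0 0 -0.15 0 1;0 0 -0.15 0 1;0.1 0.1 -0.1 0 1;0.1 0.1 0 0 1;0.1 0.1 0 0 1;0.1 0.1 0 0 1;0.1 0.1 0 0 1;0.1 0.1 0 0 1;0 0 0 0 1;0 0 0 0 1"}}

```text
time: 28.67
tcp_pos: [0.4338, 0.481, 0.1829]
ee_rot: [-0.002, 1.0, -0.0, 0.0]
wrist_force: [0.6, -2.1, 0.7]
grip_width: 0.0854
finger_force: 0.0
```

```bash
python3 - <<'E'
from station import bot,cams
from h import *
print(bot.sense()["tcp_pos"])
s=cams.snapshot("top"); im=s["img"][:,:,::-1].copy()
c=cv2.resize(im[130:255,120:465],None,fx=2.3,fy=2.3,interpolation=cv2.INTER_CUBIC)
cv2.imwrite("pics/t8.png",c)
for n,p in dict(pan=(.5554,.3597,.101),matL=(.6715,.0727,.15),matLfoot=(.6715,.0727,.008),matR=(.6518,-.1043,.095),plate=(.5968,-.3272,.186)).items(): print(n,(proj(s,p)-[120,130])*2.3)
E
```

```text
[0.4337745  0.48097178 0.18293719]
pan [ 48.5543298  195.81965649]
matL [311.24004781  69.77595651]
matLfoot [336.0524098   95.08929262]
matR [488.87633933  94.20579344]
plate [726.18888823 127.98014305]
```

View pics/t8.png

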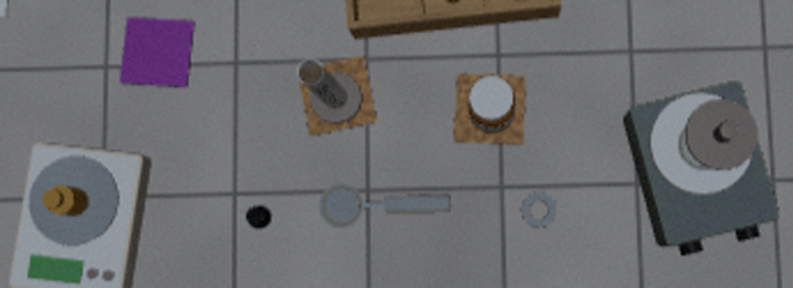

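The final top view shows everything standing and centred:
- **Weight:** base at about (73,200), pan centre (74,200).
- **Cylinder:** foot at (336,97) on the mat beside the balance.
- **Bottle:** cap at (491,98) on the mat beside the stirrer.
- **Lid:** knob at (726,132) on the beaker.

All are within about 4 mm of prediction, so I'm handing in.

```bash
python3 -c "
from station import bot
print(bot.finish_job())"
```

```text
the job is handed in; nothing more can be done
None
```

I handed the job in at about 29 s: the lidded beaker is on the stirrer, the weight on the balance pan, the cylinder on the mat beside the balance and the bottle on the mat beside the stirrer, all upright, released and within about 4 mm of centre in the last picture; the judge's verdict was not shown.

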